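# Sort the day's turnings into their trays

### The arm

A 6-joint arm with a two-finger parallel gripper is mounted at the origin on the work surface. World frame = base frame: x ahead of the robot, y to its left, z up, the work surface at z = 0. Lengths are in m, angles in degrees, forces in N, time in s.
With the tool pointing down it reaches from about 0.4 to 0.825 m from the base axis. Payload 7 kg.
Tool frame: the origin (TCP) lies at the very end of the fingers, on their centre line; the grasp point (between the pads) lies hold_point_z behind it (hold_point_z is the distance from the TCP to the grasp point, in m); z points along the fingers, y is the line along which they close (so a half turn about z gives the same grasp; the last joint's range is limited). The gripper opens to 88 mm and grips with 3 to 60 N. Pads are 19 mm wide; open, the fingers measure 130 mm over their backs; the gripper's body (78 mm by 193 mm) begins 47 mm behind the grasp point.
Start: joints at [-48.524, 20.546, 0.682, 0, -70.136, -16.507], TCP at [0.285, -0.612, 0.227] pointing down, gripper open.
Joint ranges: [-176.03, 176.03], [-82.01, 121.73], [-58.28, 71.71], [-173.87, 95.51], [-174.79, -0.11], [-173.66, 173.66]. Speed limits (degrees/s): [136.94, 136.94, 172.46, 180, 180, 180].

### API

Orientations are given as [roll, pitch, yaw] about the fixed x, y, z axes, in that order (R = Rz(yaw) Ry(pitch) Rx(roll)).
In Python, from plant import get_obs, snapshot, close_job, hold_point_z gives the robot as it stands.
- The arm moves only by the tool play_rows, never from a script. Its argument "commands" is a list that holds one entry, the list of rows, each a list of 7 numbers: the shift along the tool's x, y, z in cm, then the turn, a rotation vector about the tool's x, y, z in degrees, then the opening, from 0 (shut) to 1 (fully open). In form: [[[x, y, z, ax, ay, az, fingers], ...]]. A call has 1 to 20 rows; each row is the pose to reach, as a shift and turn from the pose commanded when the call began, along the tool's axes at that moment; what a row does not reach only later rows make up. A row lasts 1/12 s, in which the tool goes at most 41.7 mm and 7.16 degrees, less where a joint would pass 70% of its speed; a pose out of reach is approached as far as the arm can. A call with a gripper value outside its range is refused whole. The fingers move at their own pace and stop on an object; the grip force is fixed at half the most. Time passes only in rows, so rows that repeat a pose let the fingers close. It gives the time, the measured TCP pose, the force, the opening and the grip force at its end, in the units of the state.
- get_obs(): the state, without advancing time (a new reading comes with each control period).
- snapshot(name): name is "scene" or "top" or "wrist"; returns a dict with "frame" (384x512x3 uint8, red, green, blue), "camera_matrix" (3x3 intrinsics, pixels), "dist" ([k1, k2, p1, p2, k3] as OpenCV has them; the pictures are not rectified), "origin" and "attitude" of the camera in the world. Camera axes: x right, y down, z forward; pixel columns grow to the right and rows downward; lengths in m; the calibration is good to about 2 mm. A picture is of the moment at which its call begins. There is no depth.
- close_job(): hands the job in; it is judged then, once.
The state is a dict: "clock": time; "joint_pos": joint angles; "qvel": joint speeds; "tau": joint torques, N m; "tool_pos": TCP position; "orientation": TCP orientation; "force": force on the tool from outside, world axes, zero at the start; "moment": the same for the moment, N m; "opening": finger opening in m; "gripper_force": force on a finger pad.
Only numpy, scipy, OpenCV 4.12 (cv2) and the standard library are available. Lean on these libraries where they do the work, as an engineer would, in place of code of your own. Each camera call takes 0.05 s, during which the arm holds its last target. There are 200 camera calls.

### The job

Sort the five turned pieces on the bench: lay both maple tool handles in the oblong tray, stand both maple knobs on their feet in the square tray, and lay the small jarrah disc flat in the round dish. Every piece must rest flat on the floor of its tray, not on a rim or on another piece, and be let go; leave the carpenter's pencil and the small brass ferrule lying between the pieces where they are.

Things in the scene. Friction and masses are not known exactly. Their poses are not given: they have to be found in the camera images.
- handle_a: Octagonal tool handle of pale maple with a short brass ferrule at one end, lying on the bench: 100 mm long, 24 mm across its flats (eight flats, so it does not roll; the middle 64 mm is of full width). Origin on its long axis at mid-length, 12 mm above what it lies on; x along the handle towards the ferrule, y level and across it at the start. About 40 g. Handle_a and handle_b are alike.
- handle_b: Octagonal tool handle of pale maple with a short brass ferrule at one end, lying on the bench: 100 mm long, 24 mm across its flats (eight flats, so it does not roll; the middle 64 mm is of full width). Origin on its long axis at mid-length, 12 mm above what it lies on; x along the handle towards the ferrule, y level and across it at the start. About 40 g. Handle_a and handle_b are alike.
- knob_a: Mushroom-shaped cabinet knob of pale maple, standing on its foot: 33 mm high, foot 26 mm across, neck 20 mm, round head 36 mm across whose straight side runs from 18 to 28 mm above the underside (grip it there). Origin at the centre of its underside, z up through the head. About 22 g. Knob_a and knob_b are alike.
- knob_b: Mushroom-shaped cabinet knob of pale maple, standing on its foot: 33 mm high, foot 26 mm across, neck 20 mm, round head 36 mm across whose straight side runs from 18 to 28 mm above the underside (grip it there). Origin at the centre of its underside, z up through the head. About 22 g. Knob_a and knob_b are alike.
- disc: Small flat round blank of dark red-brown jarrah: 58 mm across, 26 mm high, lying flat. Origin at the centre of its underside, z up. About 56 g.
- oblong_tray: Oblong grey open tray fixed to the bench: outside 170 mm along its x, 130 mm along its y, 16 mm high; walls 4 mm, floor 4 mm thick (inside 162 x 122 mm, 12 mm deep). Origin at the centre of its underside, at bench level.
- square_tray: Square grey open tray fixed to the bench: outside 116 x 116 mm, 16 mm high; walls 4 mm, floor 4 mm thick (inside 108 x 108 mm, 12 mm deep). Origin at the centre of its underside, at bench level.
- round_dish: Round grey open dish fixed to the bench: outside 140 mm across at the rim, 16 mm high; wall 4 mm, floor 4 mm thick (inside about 128 mm across at the floor). Origin at the centre of its underside, at bench level.
- pencil: Flat red carpenter's pencil lying on the bench among the turned pieces, pointing roughly away from the robot: 148 mm long, 12 mm wide, 7 mm high, loose. Origin at the underside, 65 mm from its blunt end; x towards the point. Leave it where it lies.
- ferrule: Small upright brass ferrule on the bench among the turned pieces: 18 mm across, 16 mm high, loose. Origin at the centre of its underside. Leave it where it stands.

How it is judged (in metres and radians):
At the end, for the whole second after the job is handed in: Both handles lie level (0.1 rad) on the oblong tray's floor, at most 6 mm high; both knobs stand upright (0.12 rad) on the square tray's floor; the disc lies flat (0.1 rad, either face) on the dish floor, centre within 42 mm of the dish's; all released and at rest (x of handle_a in the frame of oblong_tray between -0.072 and 0.072 m and y of handle_a in the frame of oblong_tray between -0.058 and 0.058 m and z of handle_a in the frame of oblong_tray between 0.01 and 0.022 m and angle between handle_a's own x axis and vertical between 1.47 and 1.67 rad and x of handle_b in the frame of oblong_tray between -0.072 and 0.072 m and y of handle_b in the frame of oblong_tray between -0.058 and 0.058 m and z of handle_b in the frame of oblong_tray between 0.01 and 0.022 m and angle between handle_b's own x axis and vertical between 1.47 and 1.67 rad and x of knob_a in the frame of square_tray between -0.05 and 0.05 m and y of knob_a in the frame of square_tray between -0.05 and 0.05 m and z of knob_a in the frame of square_tray between 0 and 0.009 m and angle between each of knob_a, knob_b's own z axis and vertical below 0.12 rad and x of knob_b in the frame of square_tray between -0.05 and 0.05 m and y of knob_b in the frame of square_tray between -0.05 and 0.05 m and z of knob_b in the frame of square_tray between 0 and 0.009 m and horizontal distance between disc and round_dish below 0.042 m and ((angle between disc's own z axis and vertical below 0.1 rad and z of disc in the frame of round_dish between 0 and 0.009 m) or (angle between disc's own z axis and vertical above 3.04 rad and z of disc in the frame of round_dish between 0.026 and 0.035 m)) and linear speed of each of handle_a, handle_b, knob_a, knob_b, disc below 0.02 m/s); the robot touches nothing.
It fails at once if the pencil is shifted by more than 25 mm (distance of pencil from where it was at the start of the episode above 0.025 m).
It fails at once if the ferrule is shifted by more than 25 mm (distance of ferrule from where it was at the start of the episode above 0.025 m).
It also fails if it takes over 128 s, if anything falls off the work surface, if the arm or the gripper's body presses on something with over 40 N, if the wrist force passes 120 N, or if a joint passes its speed limit or range.

## Working session

There is one attempt and no reset: what is moved stays moved. The work goes in short steps, Python scripts to look and compute and a tool call to move; the robot and the scene stay as the last step left them, time stands still between calls to the robot, and variables do not carry over. Pictures are saved under pics/ and viewed, at most 14 in all, crops included, and the job is handed in when it is done.

Besides the shell and the picture viewer there is one more tool, called after "Request:" by a JSON object that holds its "fn" and its "kwargs". play_rows: Moves the arm, as the interface text tells. Its arguments: {"type":"object","properties":{"commands":{"type":"array","items":{"type":"array","items":{"type":"array","items":{"type":"number"}}}}},"required":["commands"]}

```bash
ls; mkdir -p pics; python3 - <<'E'
from plant import *
import cv2,numpy as np
print(get_obs(),hold_point_z)
for n in("scene","top"):
    s=snapshot(n);cv2.imwrite(f"pics/{n}0.png",s["frame"][:,:,::-1])
    print(n,s["camera_matrix"],s["dist"],s["origin"],s["attitude"])
    np.savez(f"{n}0.npz",**{k:np.array(v) for k,v in s.items()})
E
```

```text
pics
{'clock': 0.0, 'joint_pos': array([-4.85241762e+01,  2.05900496e+01,  6.32533894e-01, -2.21305390e-02,
       -7.01364965e+01, -1.65058997e+01]), 'qvel': array([ 0.01871552, -0.01814949,  0.0209939 ,  0.07112057, -0.10801363,
       -0.0563565 ]), 'tau': array([-1.94136970e-03, -5.82721639e+01,  2.93046427e+01,  6.99693784e+00,
        6.68291192e-03, -1.76779972e-04]), 'tool_pos': array([ 0.28470064, -0.61145702,  0.2256226 ]), 'orientation': array([ 1.79903951e+02, -6.76626350e-03, -1.55037607e+02]), 'force': array([ 0.51946723, -0.23869332, -0.41276514]), 'moment': array([-0.00887296,  0.01332004,  0.03565596]), 'gripper_force': 0.0, 'opening': 0.08775702482350851} 0.0188
scene [[453.41811466   0.         243.12903009]
 [  0.         453.41811466 194.22174421]
 [  0.           0.           1.        ]] [0.0117209 0.        0.        0.        0.       ] [ 0.92836955 -0.70182116  0.72106381] [-129.7021687     0.43737287   28.6942526 ]
top [[358.58009342   0.         250.60843844]
 [  0.         358.58009342 196.16812265]
 [  0.           0.           1.        ]] [-0.02067979  0.          0.          0.          0.        ] [0.38997133 0.01223482 0.8867397 ] [-170.7208633    -1.93794295  -89.77350766]
```

```bash
python3 - <<'E'
import cv2
for n in("scene","top"):
    i=cv2.imread(f"pics/{n}0.png");cv2.imwrite(f"pics/{n}0b.png",cv2.resize(i,(800,600),interpolation=cv2.INTER_CUBIC))
E
```

```text
(no output)
```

View pics/top0b.png

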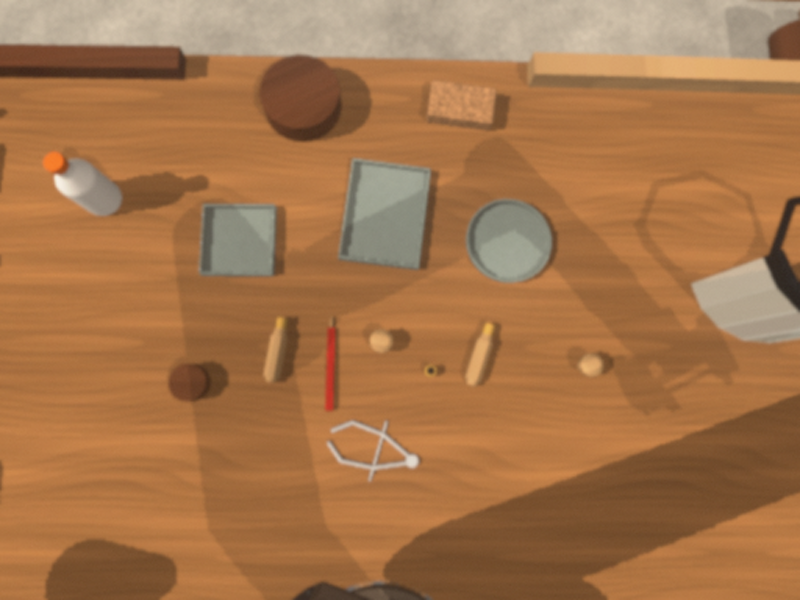

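View pics/scene0b.png

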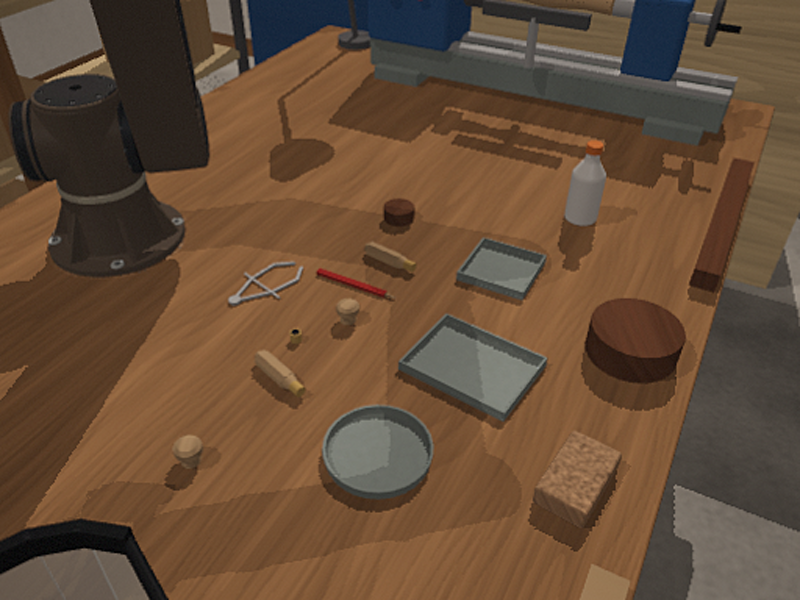

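The top view shows, at 800x600 scale: disc (188,382), handles (275,350) and (480,355), pencil (331,365), knobs (381,341) and (592,364), ferrule (431,370), square tray (238,240), oblong tray (386,214) and dish (510,240). All of them are also visible in the scene view. Next, enlarged crops for accurate pixel positions.

```bash
python3 - <<'E'
import cv2
i=cv2.imread("pics/top0.png")[90:280,100:420];cv2.imwrite("pics/topc.png",cv2.resize(i,None,fx=2.5,fy=2.5,interpolation=cv2.INTER_CUBIC))
i=cv2.imread("pics/scene0.png")[120:330,100:360];cv2.imwrite("pics/scenec.png",cv2.resize(i,None,fx=2.8,fy=2.8,interpolation=cv2.INTER_CUBIC))
E
```

```text
(no output)
```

View pics/topc.png

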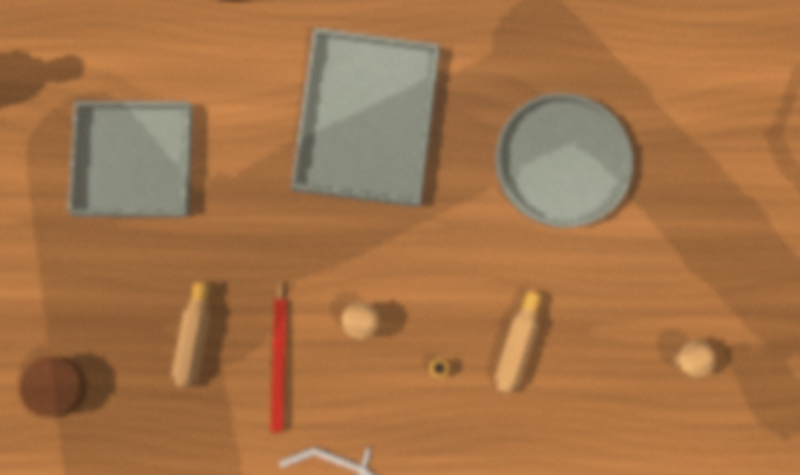

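View pics/scenec.png

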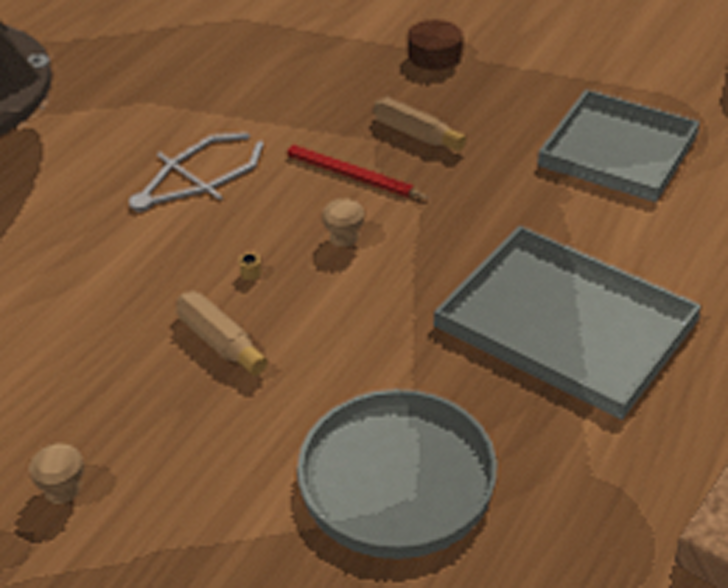

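```bash
cat >cam.py <<'E'
import numpy as np,cv2
from scipy.spatial.transform import Rotation as R
def ray(s,p):
    n=cv2.undistortPoints(np.array([[p]],float),s["camera_matrix"],s["dist"])[0,0]
    d=R.from_euler('xyz',s["attitude"],degrees=True).apply([*n,1]);return np.array(s["origin"]),d/np.linalg.norm(d)
def tri(*rs):
    A=sum(np.eye(3)-np.outer(d,d) for o,d in rs);b=sum((np.eye(3)-np.outer(d,d))@o for o,d in rs)
    x=np.linalg.solve(A,b);return x,max(np.linalg.norm((np.eye(3)-np.outer(d,d))@(x-o)) for o,d in rs)
def plane(r,z): return r[0]+r[1]*(z-r[0][2])/r[1][2]
E
python3 - <<'E'
from cam import *
T=dict(np.load("top0.npz"));S=dict(np.load("scene0.npz"))
ct=lambda p:((p[0]+.5)/2.5-.5+100,(p[1]+.5)/2.5-.5+90)
cs=lambda p:((p[0]+.5)/2.8-.5+100,(p[1]+.5)/2.8-.5+120)
P=dict(sqTL=((76,103),(698,123),.016),sqTR=((191,103),(657,188),.016),sqBR=((189,216),(540,155),.016),sqBL=((69,215),(589,94),.016),
obTL=((316,30),(698,308),.016),obTR=((439,45),(622,404),.016),obBR=((422,206),(436,315),.016),obBL=((293,189),(522,231),.016),
dish=((566,161),(397,468),.016),kn1=((359,320),(343.5,215),.023),kn2=((696,358),(57,470),.023),disc=((50,386),(436,39),.026),
hLb=((183,384),(378,110),.012),hLt=((200,284),(460,141),.012),hRb=((507,389),(184,307),.012),hRt=((533,294),(258,362),.012),
pb=((277,431),(291,152),.007),pt=((283,284),(424,199),.004),fer=((439,368),(249,261),.016))
for k,(a,b,z) in P.items():
    ra,rb=ray(T,ct(a)),ray(S,cs(b));x,e=tri(ra,rb)
    print(k,x.round(4),"gap",round(e,4),"top@z",plane(ra,z)[:2].round(4),"scene@z",plane(rb,z)[:2].round(4))
E
```

```text
sqTL [0.6989 0.2898 0.0105] gap 0.0012 top@z [0.6959 0.2873] scene@z [0.7015 0.2834]
sqTR [0.6996 0.1733 0.014 ] gap 0.0015 top@z [0.6975 0.1721] scene@z [0.7012 0.1723]
sqBR [0.5852 0.1727 0.0096] gap 0.0034 top@z [0.5809 0.1696] scene@z [0.5905 0.1677]
sqBL [0.5856 0.2926 0.0048] gap 0.0029 top@z [0.5806 0.2873] scene@z [0.5927 0.2799]
obTL [0.7805 0.0478 0.0113] gap 0.0006 top@z [0.7779 0.0473] scene@z [0.7819 0.0433]
obTR [ 0.7648 -0.0792  0.015 ] gap 0.0006 top@z [ 0.7639 -0.0794] scene@z [ 0.7655 -0.0796]
obBR [ 0.5978 -0.0596  0.0107] gap 0.0035 top@z [ 0.5937 -0.0611] scene@z [ 0.6029 -0.0619]
obBL [0.6144 0.0699 0.0072] gap 0.0031 top@z [0.6095 0.0676] scene@z [0.6204 0.0628]
dish [ 0.6454 -0.2074  0.0112] gap 0.0022 top@z [ 0.6422 -0.2075] scene@z [ 0.649  -0.2094]
kn1 [0.4793 0.0017 0.0229] gap 0.0011 top@z [0.4784 0.001 ] scene@z [0.4801 0.0023]
kn2 [ 0.4443 -0.3273  0.0223] gap 0.0011 top@z [ 0.4435 -0.3278] scene@z [ 0.4458 -0.3271]
disc [0.4147 0.2963 0.0168] gap 0.0015 top@z [0.4132 0.2923] scene@z [0.4224 0.2845]
hLb [0.4171 0.1714 0.0061] gap 0.0007 top@z [0.4164 0.1699] scene@z [0.4219 0.1648]
hLt [0.5139 0.1571 0.012 ] gap 0.0002 top@z [0.5137 0.157 ] scene@z [0.5141 0.1573]
hRb [ 0.4146 -0.1433  0.0078] gap 0.0017 top@z [ 0.4132 -0.1436] scene@z [ 0.419  -0.1457]
hRt [ 0.5064 -0.1704  0.0151] gap 0.0003 top@z [ 0.5066 -0.1713] scene@z [ 0.5048 -0.1679]
pb [ 3.733e-01  8.060e-02 -1.000e-04] gap 0.0017 top@z [0.3721 0.079 ] scene@z [0.3801 0.0739]
pt [5.171e-01 7.740e-02 5.000e-04] gap 0.0012 top@z [0.5156 0.0764] scene@z [0.5199 0.0745]
fer [ 0.4339 -0.0766  0.0129] gap 0.001 top@z [ 0.433  -0.0769] scene@z [ 0.4369 -0.0788]
```

```bash
cat >plan.py <<'E'
import sys,numpy as np
from plant import get_obs
from scipy.spatial.transform import Rotation as R
def plan(*tg):
    o=get_obs();p=np.array(o["tool_pos"]);Q=R.from_euler('xyz',o["orientation"],degrees=True)
    print(p.round(4),np.round(o["orientation"],2),"t",round(o["clock"],1),"open",round(o["opening"],4),"F",np.round(o["force"],1),"q",np.round(o["joint_pos"],0))
    q=p
    for x,y,z,yaw in tg:
        t=np.array([x,y,z]);r=(Q.inv()*R.from_euler('xyz',[180,0,yaw],degrees=True)).as_rotvec(degrees=True)
        print((Q.inv().apply(t-p)*100).round(2),r.round(1),"rows",round(np.linalg.norm(t-q)/.0417,1));q=t
if __name__=="__main__": plan(*[tuple(map(float,a.split(','))) for a in sys.argv[1:]])
E
python3 plan.py .4445,-.3275,.10,180 .4445,-.3275,.0042,180
```

```text
[ 0.2847 -0.6115  0.2257] [ 1.7991e+02 -1.0000e-02 -1.5504e+02] t 0.1 open 0.0877 F [-0.4  0.4 -0.3] q [-49.  21.   1.  -0. -70. -17.]
[-26.47  18.99  12.6 ] [ 0.1 -0.  25. ] rows 8.4
[-26.48  18.97  22.18] [ 0.1 -0.  25. ] rows 2.3
```

Request:
{"fn": "play_rows", "kwargs": {"commands": [[[-26.5,19,12.6,0,0,25,1],[-26.5,19,12.6,0,0,25,1],[-26.5,19,12.6,0,0,25,1],[-26.5,19,12.6,0,0,25,1],[-26.5,19,12.6,0,0,25,1],[-26.5,19,12.6,0,0,25,1],[-26.5,19,12.6,0,0,25,1],[-26.5,19,12.6,0,0,25,1],[-26.5,19,12.6,0,0,25,1],[-26.5,19,12.6,0,0,25,1],[-26.5,19,12.6,0,0,25,1],[-26.5,19,12.6,0,0,25,1],[-26.5,19,12.6,0,0,25,1]]]}}

```text
clock: 1.18
tool_pos: [0.4447, -0.3285, 0.1008]
orientation: [-180.0, 0.0, 179.9]
force: [-0.4, 0.4, -0.6]
opening: 0.0877
gripper_force: 0.0
```

```bash
python3 plan.py .4445,-.3275,.0042,180; python3 - <<'E'
from plant import *;import cv2
s=snapshot("wrist");print(s["origin"],s["attitude"]);cv2.imwrite("pics/w1.png",s["frame"][:,:,::-1])
from cam import *
Rw=R.from_euler('xyz',s["attitude"],degrees=True)
for X in([.4445,-.3275,.033],[.4445,-.3275,.018],[.4445,-.3275,0]):
    p,_=cv2.projectPoints(np.array([Rw.inv().apply(np.array(X)-s["origin"])]),np.zeros(3),np.zeros(3),s["camera_matrix"],s["dist"]);print(p.ravel())
E
```

```text
[ 0.4447 -0.3285  0.1008] [-1.7999e+02  2.0000e-02  1.7992e+02] t 1.2 open 0.0877 F [-0.4  0.4 -0.6] q [-16.  16. -24.   0. -50. -74.]
[0.03 0.1  9.66] [-0.   0.  -0.1] rows 2.3
[ 0.36325348 -0.32799063  0.2586408 ] [1.62662484e+02 1.86985234e-02 8.98969766e+01]
[253.99042628 203.30963487]
[253.95002442 197.83020278]
[253.9071314  192.01795383]
```

View pics/w1.png

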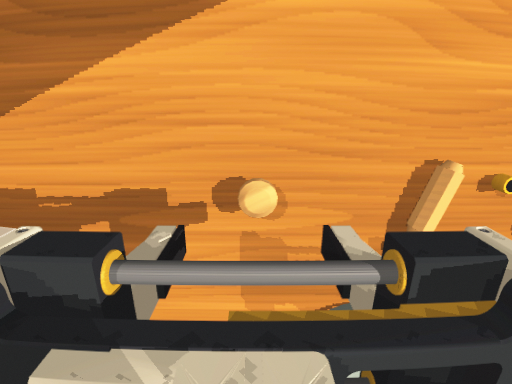

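The wrist view shows the knob at about (258,199), against a predicted (254,200). That is a shift of about 3 mm in +y, so the estimates are good.

Request:
{"fn": "play_rows", "kwargs": {"commands": [[[0,0.3,4,0,0,0,1],[0,0.3,7,0,0,0,1],[0,0.3,9,0,0,0,1],[0,0.3,9.6,0,0,0,1],[0,0.3,9.6,0,0,0,1],[0,0.3,9.6,0,0,0,0.2],[0,0.3,9.6,0,0,0,0.2],[0,0.3,9.6,0,0,0,0.2],[0,0.3,9.6,0,0,0,0.2],[0,0.3,9.6,0,0,0,0.2],[0,0.3,9.6,0,0,0,0.2],[0,0.3,9.6,0,0,0,0.2],[0,0.3,9.6,0,0,0,0.2],[0,0.3,8,0,0,0,0.2],[0,0.3,4,0,0,0,0.2],[0,0.3,0,0,0,0,0.2],[0,0.3,0,0,0,0,0.2]]]}}

```text
clock: 2.65
tool_pos: [0.449, -0.3267, 0.108]
orientation: [-179.7, 0.5, -179.9]
force: [1.2, -0.2, 0.8]
opening: 0.0351
gripper_force: 30.0
```

```bash
python3 plan.py .615,.228,.10,180 .615,.228,.0092,180
```

```text
[ 0.449  -0.3267  0.108 ] [-179.72    0.55 -179.92] t 2.6 open 0.0351 F [ 1.2 -0.2  0.8] q [-16.  15. -24.   0. -50. -74.]
[-16.67  55.45   0.68] [-0.3  0.5  0.1] rows 13.9
[-16.59  55.5    9.76] [-0.3  0.5  0.1] rows 2.2
```

Request:
{"fn": "play_rows", "kwargs": {"commands": [[[-1,3,0,0,0,0,0.2],[-2,6.5,0,0,0,0,0.2],[-3,10,0,0,0,0,0.2],[-4.2,14,0,0,0,0,0.2],[-5.4,18,0,0,0,0,0.2],[-6.6,22,0,0,0,0,0.2],[-7.8,26,0,0,0,0,0.2],[-9,30,0,0,0,0,0.2],[-10.2,34,0,0,0,0,0.2],[-11.4,38,0,0,0,0,0.2],[-12.6,42,0,0,0,0,0.2],[-13.8,46,0,0,0,0,0.2],[-15,49.5,0,0,0,0,0.2],[-16,52.5,0,0,0,0,0.2],[-16.6,54.5,0,0,0,0,0.2],[-17,55.4,0,0,0,0,0.2],[-17,55.4,0,0,0,0,0.2],[-17,55.4,0,0,0,0,0.2],[-17,55.4,0,0,0,0,0.2],[-17,55.4,0,0,0,0,0.2]]]}}

```text
clock: 4.32
tool_pos: [0.6149, 0.2278, 0.1007]
orientation: [-180.0, -0.0, 179.9]
force: [-0.0, -0.4, -0.5]
opening: 0.0352
gripper_force: 30.0
```

```bash
python3 plan.py .615,.228,.0085,180; python3 - <<'E'
from plant import *;import cv2
s=snapshot("wrist");t=snapshot("top");a=s["frame"][:,:,::-1]
b=cv2.resize(t["frame"][90:280,100:356,::-1],(512,380));import numpy as np
cv2.imwrite("pics/w2.png",a)
from cam import *
Rw=R.from_euler('xyz',s["attitude"],degrees=True)
np.savez("w2.npz",**{k:np.array(v) for k,v in s.items()})
print(s["origin"],s["attitude"])
E
```

```text
[0.6149 0.2278 0.1007] [-1.7999e+02 -1.0000e-02  1.7991e+02] t 4.3 open 0.0352 F [-0.  -0.4 -0.5] q [  37.   24.  -11.   -0.  -55. -127.]
[-0.01  0.02  9.22] [-0.  -0.  -0.1] rows 2.2
[0.53351716 0.22839437 0.25851706] [1.62700161e+02 1.37790676e-02 8.98829704e+01]
```

View pics/w2.png

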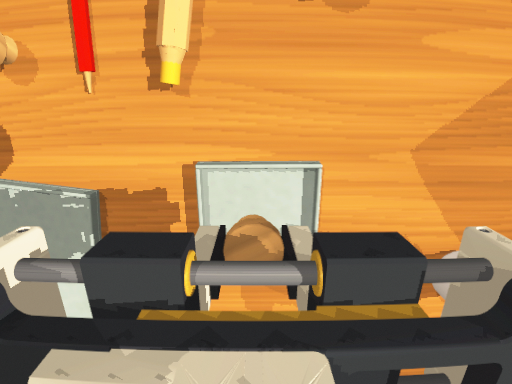

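The tray's robot-side rim spans columns 196–322 at row 163, and the knob is held at about column 254. Computing the tray position from this, with the handle's ferrule tip at (170,84) and the pencil tip at (90,93).

```bash
python3 - <<'E'
from cam import *
s=dict(np.load("w2.npz"))
for p,z in(((196,163),.016),((322,163),.016),((170,84),.01),((90,93),.003),((98,189),.016)):print(plane(ray(s,p),z).round(4))
E
```

```text
[0.582  0.1767 0.016 ]
[0.5822 0.2904 0.016 ]
[0.514  0.1569 0.01  ]
[0.5195 0.0808 0.003 ]
[0.6063 0.0816 0.016 ]
```

Request:
{"fn": "play_rows", "kwargs": {"commands": [[[0,0.3,3,0,0,0,0.2],[0,0.3,6,0,0,0,0.2],[0,0.3,8,0,0,0,0.2],[0,0.3,9,0,0,0,0.2],[0,0.3,9.15,0,0,0,0.2],[0,0.3,9.15,0,0,0,0.2],[0,0.3,9.15,0,0,0,0.2],[0,0.3,9.15,0,0,0,0.54],[0,0.3,9.15,0,0,0,0.54],[0,0.3,9.15,0,0,0,0.54],[0,0.3,9.15,0,0,0,0.54],[0,0.3,9.15,0,0,0,0.54],[0,0.3,9.15,0,0,0,0.54],[0,0.3,7,0,0,0,0.54],[0,0.3,4,0,0,0,0.54],[0,0.3,0,0,0,0,0.54],[0,0.3,0,0,0,0,0.54],[0,0.3,0,0,0,0,0.54],[0,0.3,0,0,0,0,0.54]]]}}

```text
clock: 6.0
tool_pos: [0.6151, 0.2322, 0.1008]
orientation: [180.0, 0.0, 180.0]
force: [-0.0, -0.9, -1.2]
opening: 0.0473
gripper_force: 0.0
```

```bash
python3 plan.py .479,.0025,.10,180 .479,.0025,.0045,180
```

```text
[0.6151 0.2322 0.1008] [1.7996e+02 2.0000e-02 1.7996e+02] t 6.0 open 0.0473 F [-0.  -0.9 -1.2] q [  38.   25.  -11.   -0.  -55. -128.]
[ 13.59 -22.98   0.06] [ 0.  0. -0.] rows 6.4
[ 13.59 -22.99   9.61] [ 0.  0. -0.] rows 2.3
```

Request:
{"fn": "play_rows", "kwargs": {"commands": [[[2,-3.4,0,0,0,0,0.75],[4.4,-7.4,0,0,0,0,0.75],[6.6,-11.2,0,0,0,0,0.75],[8.8,-15,0,0,0,0,0.75],[11,-18.7,0,0,0,0,0.75],[12.8,-21.6,0,0,0,0,0.75],[13.6,-23,0,0,0,0,0.75],[13.6,-23,0,0,0,0,0.75],[13.6,-23,0,0,0,0,0.75],[13.6,-23,3,0,0,0,0.75],[13.6,-23,6,0,0,0,0.75],[13.6,-23,8.5,0,0,0,0.75],[13.6,-23,9.6,0,0,0,0.75],[13.6,-23,9.6,0,0,0,0.75],[13.6,-23,9.6,0,0,0,0.2],[13.6,-23,9.6,0,0,0,0.2],[13.6,-23,9.6,0,0,0,0.2],[13.6,-23,9.6,0,0,0,0.2],[13.6,-23,9.6,0,0,0,0.2],[13.6,-23,9.6,0,0,0,0.2]]]}}

```text
clock: 7.67
tool_pos: [0.4795, 0.0024, 0.005]
orientation: [180.0, 0.1, 180.0]
force: [-0.1, 0.8, 1.1]
opening: 0.035
gripper_force: 30.0
```

```bash
python3 plan.py .666,.231,.10,180 .666,.231,.0087,180
```

```text
[0.4795 0.0024 0.005 ] [1.7997e+02 6.0000e-02 1.7997e+02] t 7.7 open 0.035 F [-0.1  0.8  1.1] q [  24.   18.  -39.   -0.  -33. -114.]
[-18.65  22.88  -9.47] [ 0.   0.1 -0. ] rows 7.4
[-18.64  22.87  -0.34] [ 0.   0.1 -0. ] rows 2.2
```

Request:
{"fn": "play_rows", "kwargs": {"commands": [[[0,0,-2,0,0,0,0.2],[0,0,-6,0,0,0,0.2],[0,0,-9.5,0,0,0,0.2],[-2,2.5,-9.5,0,0,0,0.2],[-4,5,-9.5,0,0,0,0.2],[-6.5,8,-9.5,0,0,0,0.2],[-9,11,-9.5,0,0,0,0.2],[-11.5,14,-9.5,0,0,0,0.2],[-14,17,-9.5,0,0,0,0.2],[-16,19.5,-9.5,0,0,0,0.2],[-17.6,21.6,-9.5,0,0,0,0.2],[-18.5,22.7,-9.5,0,0,0,0.2],[-18.7,22.9,-9.5,0,0,0,0.2],[-18.7,22.9,-9.5,0,0,0,0.2],[-18.7,22.9,-6,0,0,0,0.2],[-18.7,22.9,-3,0,0,0,0.2],[-18.7,22.9,-1,0,0,0,0.2],[-18.7,22.9,-0.4,0,0,0,0.2],[-18.7,22.9,-0.4,0,0,0,0.2],[-18.7,22.9,-0.4,0,0,0,0.2]]]}}

```text
clock: 9.33
tool_pos: [0.6659, 0.2303, 0.0093]
orientation: [-180.0, 0.0, 179.9]
force: [-0.0, -0.6, 0.1]
opening: 0.0347
gripper_force: 30.0
```

Request:
{"fn": "play_rows", "kwargs": {"commands": [[[0,0,0,0,0,0,0.54],[0,0,0,0,0,0,0.54],[0,0,0,0,0,0,0.54],[0,0,0,0,0,0,0.54],[0,0,0,0,0,0,0.54],[0,0,0,0,0,0,0.54],[0,0,-3,0,0,0,0.54],[0,0,-6,0,0,0,0.54],[0,0,-9,0,0,0,0.54],[0,0,-9,0,0,0,0.54],[0,0,-9,0,0,0,0.54]]]}}

```text
clock: 10.25
tool_pos: [0.6675, 0.2319, 0.1013]
orientation: [179.9, 0.2, 180.0]
force: [-0.3, 0.3, 0.7]
opening: 0.0471
gripper_force: 0.0
```

```bash
python3 plan.py .4665,.163,.10,173 .4665,.163,.002,173
```

```text
[0.6675 0.2319 0.1013] [179.86   0.23 179.98] t 10.2 open 0.0471 F [-0.3  0.3  0.7] q [  35.   28.   -4.    0.  -57. -125.]
[20.1  -6.9   0.03] [0.2 0.2 7. ] rows 5.1
[20.14 -6.92  9.83] [0.2 0.2 7. ] rows 2.4
```

Request:
{"fn": "play_rows", "kwargs": {"commands": [[[3,-1,0,0,0,7,0.65],[7,-2.4,0,0,0,7,0.65],[11,-3.7,0,0,0,7,0.65],[15,-5,0,0,0,7,0.65],[18.5,-6.2,0,0,0,7,0.65],[20,-6.8,0,0,0,7,0.65],[20,-6.8,0,0,0,7,0.65],[20,-6.8,0,0,0,7,0.65],[20,-6.8,3,0,0,7,0.65],[20,-6.8,6,0,0,7,0.65],[20,-6.8,8.5,0,0,7,0.65],[20,-6.8,9.6,0,0,7,0.65],[20,-6.8,9.6,0,0,7,0.65],[20,-6.8,9.6,0,0,7,0.65],[20,-6.8,9.6,0,0,7,0.1],[20,-6.8,9.6,0,0,7,0.1],[20,-6.8,9.6,0,0,7,0.1],[20,-6.8,9.6,0,0,7,0.1],[20,-6.8,9.6,0,0,7,0.1],[20,-6.8,9.6,0,0,7,0.1]]]}}

```text
clock: 11.92
tool_pos: [0.4663, 0.1633, 0.0026]
orientation: [180.0, 0.0, 173.0]
force: [-0.1, 0.3, 0.2]
opening: 0.0239
gripper_force: 29.8
```

```bash
python3 plan.py .4665,.163,.10,173 .724,-.001,.10,-97 .724,-.001,.008,-97
```

```text
[0.4663 0.1633 0.0026] [1.7999e+02 1.0000e-02 1.7297e+02] t 11.9 open 0.0239 F [-0.1  0.3  0.2] q [  42.   19.  -37.   -0.  -34. -139.]
[-0.03 -0.02 -9.74] [ 0.  0. -0.] rows 2.3
[-27.59 -13.14  -9.73] [  0.   0. -90.] rows 7.3
[-27.59 -13.15  -0.53] [  0.   0. -90.] rows 2.2
```

Request:
{"fn": "play_rows", "kwargs": {"commands": [[[0,0,-3,0,0,0,0.1],[0,0,-6.5,0,0,0,0.1],[0,0,-9.7,0,0,0,0.1],[-2,-1,-9.7,0,0,-7,0.1],[-5,-2.4,-9.7,0,0,-14,0.1],[-8,-3.8,-9.7,0,0,-21,0.1],[-11,-5.2,-9.7,0,0,-28,0.1],[-14,-6.6,-9.7,0,0,-35,0.1],[-17,-8,-9.7,0,0,-42,0.1],[-20,-9.5,-9.7,0,0,-49,0.1],[-23,-11,-9.7,0,0,-56,0.1],[-25.5,-12.2,-9.7,0,0,-63,0.1],[-27,-12.9,-9.7,0,0,-70,0.1],[-27.6,-13.1,-9.7,0,0,-77,0.1],[-27.6,-13.1,-9.7,0,0,-84,0.1],[-27.6,-13.1,-9.7,0,0,-90,0.1],[-27.6,-13.1,-9.7,0,0,-90,0.1],[-27.6,-13.1,-9.7,0,0,-90,0.1],[-27.6,-13.1,-9.7,0,0,-90,0.1]]]}}

```text
clock: 13.5
tool_pos: [0.7239, -0.0005, 0.0995]
orientation: [180.0, 0.0, -97.2]
force: [0.4, -0.7, 0.0]
opening: 0.0238
gripper_force: 29.8
```

```bash
python3 plan.py .724,-.001,.008,-97; python3 - <<'E'
from plant import *;import cv2,numpy as np
s=snapshot("wrist");np.savez("w3.npz",**{k:np.array(v) for k,v in s.items()})
cv2.imwrite("pics/w3.png",s["frame"][:,:,::-1])
E
```

```text
[ 7.239e-01 -5.000e-04  9.950e-02] [179.99   0.   -97.22] t 13.5 open 0.0238 F [ 0.4 -0.7  0. ] q [ 15.  30.  -1.  -0. -59. -23.]
[ 0.05 -0.02  9.15] [ 0.   0.  -0.2] rows 2.2
```

View pics/w3.png

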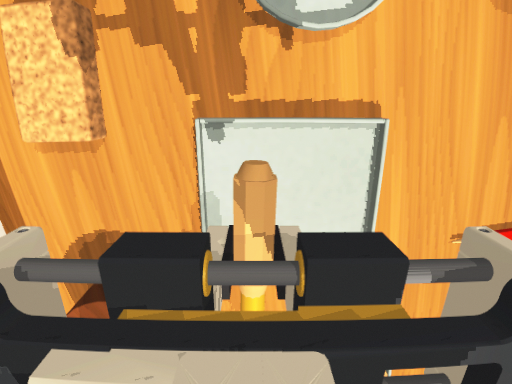

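The tray's near rim corners are at (194,119) and (388,119), and the held handle's butt is at (257,161).

```bash
python3 - <<'E'
from cam import *
s=dict(np.load("w3.npz"))
for p,z in(((194,119),.016),((388,119),.016),((257,161),.105)):print(plane(ray(s,p),z).round(4))
E
```

```text
[ 0.7648 -0.0768  0.016 ]
[ 0.5981 -0.0564  0.016 ]
[ 0.7147 -0.0508  0.105 ]
```

Request:
{"fn": "play_rows", "kwargs": {"commands": [[[0.1,0,3,0,0,0,0.1],[0.1,0,6,0,0,0,0.1],[0.1,0,8.3,0,0,0,0.1],[0.1,0,9.2,0,0,0,0.1],[0.1,0,9.2,0,0,0,0.1],[0.1,0,9.2,0,0,0,0.1],[0.1,0,9.2,0,0,0,0.42],[0.1,0,9.2,0,0,0,0.42],[0.1,0,9.2,0,0,0,0.42],[0.1,0,9.2,0,0,0,0.42],[0.1,0,9.2,0,0,0,0.42],[0.1,0,6,0,0,0,0.42],[0.1,0,3,0,0,0,0.42],[0.1,0,0,0,0,0,0.42],[0.1,0,0,0,0,0,0.42],[0.1,0,0,0,0,0,0.42]]]}}

```text
clock: 14.88
tool_pos: [0.7255, -0.0013, 0.1025]
orientation: [-179.7, 0.1, -97.0]
force: [-0.7, -0.0, -0.4]
opening: 0.0365
gripper_force: 0.0
```

```bash
python3 plan.py .4605,-.157,.10,164 .4605,-.157,.0026,164
```

```text
[ 0.7255 -0.0013  0.1025] [-1.7973e+02  9.0000e-02 -9.7020e+01] t 14.9 open 0.0365 F [-0.7 -0.  -0.4] q [ 15.  30.  -1.   0. -59. -22.]
[18.69 24.39  0.11] [-0.1  0.3 99. ] rows 7.4
[18.71 24.44  9.85] [-0.1  0.3 99. ] rows 2.3
```

Request:
{"fn": "play_rows", "kwargs": {"commands": [[[2,2.6,0,0,0,7,0.65],[5,6.5,0,0,0,14,0.65],[8,10.4,0,0,0,21,0.65],[11,14.2,0,0,0,28,0.65],[14,18.1,0,0,0,35,0.65],[16.5,21.4,0,0,0,42,0.65],[18,23.4,0,0,0,49,0.65],[18.7,24.2,0,0,0,56,0.65],[18.7,24.2,0,0,0,63,0.65],[18.7,24.2,0,0,0,70,0.65],[18.7,24.2,0,0,0,77,0.65],[18.7,24.2,0,0,0,84,0.65],[18.7,24.2,0,0,0,91,0.65],[18.7,24.2,0,0,0,98,0.65],[18.7,24.2,0,0,0,99,0.65],[18.7,24.2,0,0,0,99,0.65],[18.7,24.2,0,0,0,99,0.65]]]}}

```text
clock: 16.3
tool_pos: [0.4606, -0.1576, 0.0992]
orientation: [-180.0, -0.0, 164.2]
force: [-0.4, 0.1, 0.9]
opening: 0.0568
gripper_force: 0.0
```

```bash
python3 plan.py .4605,-.157,.0026,164; python3 - <<'E'
from plant import *;import cv2,numpy as np
s=snapshot("wrist");cv2.imwrite("pics/w4.png",s["frame"][:,:,::-1])
from cam import *
np.savez("w4.npz",**{k:np.array(v) for k,v in s.items()})
E
```

```text
[ 0.4606 -0.1576  0.0992] [-1.7999e+02 -4.0000e-02  1.6418e+02] t 16.3 open 0.0568 F [-0.4  0.1  0.9] q [   4.   10.  -32.   -0.  -47. -110.]
[0.01 0.06 9.66] [-0.  -0.   0.2] rows 2.3
```

View pics/w4.png

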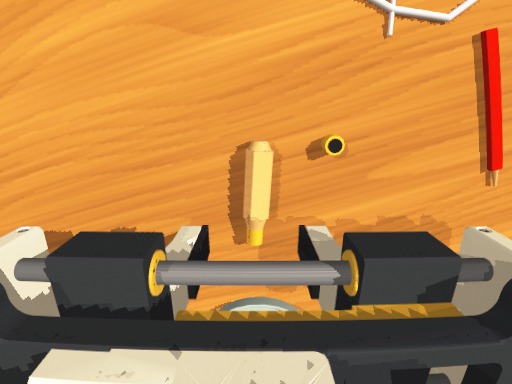

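The handle runs from its butt at (260,143) to its tip at (255,244), between the fingers; the ferrule (335,146) and pencil (493,100) are clear.

```bash
python3 - <<'E'
from cam import *
s=dict(np.load("w4.npz"))
a,b=[plane(ray(s,p),z) for p,z in(((260,143),.016),((255,244),.016))]
m=(a+b)/2;print(a,b,m,np.degrees(np.arctan2(b[1]-a[1],b[0]-a[0])))
E
python3 plan.py .461,-.157,.0026,164
```

```text
[ 0.41322802 -0.13777916  0.016     ] [ 0.50690838 -0.16871493  0.016     ] [ 0.4600682  -0.15324705  0.016     ] -18.27460948539809
[ 0.4607 -0.1576  0.0993] [-1.7999e+02 -3.0000e-02  1.6415e+02] t 16.4 open 0.0569 F [-0.3  1.  -0.4] q [   4.   10.  -32.   -0.  -47. -110.]
[-0.02  0.06  9.67] [-0.  -0.   0.2] rows 2.3
```

Request:
{"fn": "play_rows", "kwargs": {"commands": [[[0,0.2,3,0,0,1,0.65],[0,0.2,6,0,0,1,0.65],[0,0.2,8.5,0,0,1,0.65],[0,0.2,9.65,0,0,1,0.65],[0,0.2,9.65,0,0,1,0.65],[0,0.2,9.65,0,0,1,0.65],[0,0.2,9.65,0,0,1,0.1],[0,0.2,9.65,0,0,1,0.1],[0,0.2,9.65,0,0,1,0.1],[0,0.2,9.65,0,0,1,0.1],[0,0.2,9.65,0,0,1,0.1],[0,0.2,9.65,0,0,1,0.1],[0,0.2,9.65,0,0,1,0.1]]]}}

```text
clock: 17.43
tool_pos: [0.4616, -0.1556, 0.0032]
orientation: [180.0, 0.0, 163.0]
force: [-0.1, 0.3, 1.4]
opening: 0.024
gripper_force: 29.8
```

```bash
python3 plan.py .461,-.157,.10,163 .653,.0035,.10,-97 .653,.0035,.007,-97
```

```text
[ 0.4616 -0.1556  0.0032] [1.7999e+02 2.0000e-02 1.6298e+02] t 17.4 open 0.024 F [-0.1  0.3  1.4] q [   5.   19.  -38.    0.  -33. -112.]
[ 0.01 -0.14 -9.68] [ 0.  0. -0.] rows 2.3
[-13.65  20.82  -9.67] [  -0.    0. -100.] rows 6.0
[-13.65  20.82  -0.37] [  -0.    0. -100.] rows 2.2
```

Request:
{"fn": "play_rows", "kwargs": {"commands": [[[0,0,-3,0,0,0,0.1],[0,0,-6.5,0,0,0,0.1],[0,0,-9.7,0,0,-5,0.1],[-1,1.5,-9.7,0,0,-12,0.1],[-2.2,3.4,-9.7,0,0,-19,0.1],[-3.6,5.5,-9.7,0,0,-26,0.1],[-5,7.6,-9.7,0,0,-33,0.1],[-6.4,9.8,-9.7,0,0,-40,0.1],[-7.8,12,-9.7,0,0,-47,0.1],[-9.2,14,-9.7,0,0,-54,0.1],[-10.6,16.2,-9.7,0,0,-61,0.1],[-12,18.3,-9.7,0,0,-68,0.1],[-13,19.8,-9.7,0,0,-75,0.1],[-13.6,20.8,-9.7,0,0,-82,0.1],[-13.6,20.8,-9.7,0,0,-89,0.1],[-13.6,20.8,-9.7,0,0,-96,0.1],[-13.6,20.8,-9.7,0,0,-100,0.1],[-13.6,20.8,-9.7,0,0,-100,0.1],[-13.6,20.8,-9.7,0,0,-100,0.1]]]}}

```text
clock: 19.02
tool_pos: [0.6522, 0.0034, 0.0998]
orientation: [180.0, -0.0, -97.2]
force: [-0.2, 0.6, -0.7]
opening: 0.0241
gripper_force: 29.8
```

```bash
python3 plan.py .653,.0035,.0076,-97; python3 - <<'E'
from plant import *;import cv2,numpy as np
s=snapshot("wrist");cv2.imwrite("pics/w5.png",s["frame"][:,:,::-1])
np.savez("w5.npz",**{k:np.array(v) for k,v in s.items()})
E
```

```text
[0.6522 0.0034 0.0998] [ 1.7997e+02 -1.0000e-02 -9.7180e+01] t 19.0 open 0.0241 F [-0.2  0.6 -0.7] q [ 17.  24. -11.  -0. -54. -25.]
[-0.02 -0.08  9.22] [ 0.  -0.  -0.2] rows 2.2
```

View pics/w5.png

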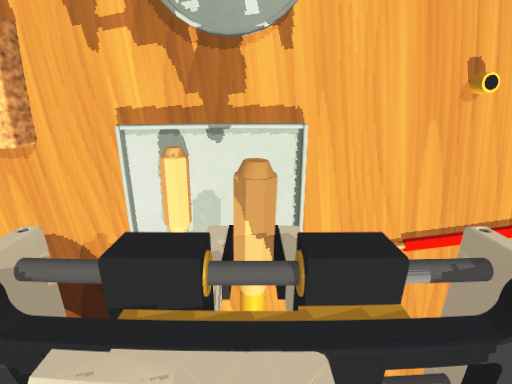

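The first handle lies flat inside the tray (175,148)–(178,230). The second is held, with its butt at (258,160), and has room on both sides. Lowering it.

Request:
{"fn": "play_rows", "kwargs": {"commands": [[[0,0,3,0,0,0,0.1],[0,0,6,0,0,0,0.1],[0,0,8.3,0,0,0,0.1],[0,0,9.2,0,0,0,0.1],[0,0,9.2,0,0,0,0.1],[0,0,9.2,0,0,0,0.1],[0,0,9.2,0,0,0,0.42],[0,0,9.2,0,0,0,0.42],[0,0,9.2,0,0,0,0.42],[0,0,9.2,0,0,0,0.42],[0,0,9.2,0,0,0,0.42],[0,0,6,0,0,0,0.42],[0,0,3,0,0,0,0.42],[0,0,0,0,0,0,0.42],[0,0,0,0,0,0,0.42],[0,0,0,0,0,0,0.42],[0,0,0,0,0,0,0.42]]]}}

```text
clock: 20.48
tool_pos: [0.6521, 0.0034, 0.1]
orientation: [-180.0, 0.0, -97.1]
force: [-0.2, 0.0, -0.6]
opening: 0.0371
gripper_force: 0.0
```

```bash
python3 plan.py .416,.290,.10,180 .416,.29,.0045,180
```

```text
[0.6521 0.0034 0.1   ] [-1.800e+02  3.000e-02 -9.705e+01] t 20.5 open 0.0371 F [-0.2  0.  -0.6] q [ 17.  24. -11.  -0. -54. -24.]
[-2.554e+01  2.695e+01  1.000e-02] [ 0.   0.  82.9] rows 8.9
[-25.54  26.95   9.56] [ 0.   0.  82.9] rows 2.3
```

Request:
{"fn": "play_rows", "kwargs": {"commands": [[[-2,2.1,0,0,0,0,1],[-4.6,4.9,0,0,0,0,1],[-7.4,7.8,0,0,0,0,1],[-10.2,10.8,0,0,0,0,1],[-13,13.7,0,0,0,0,1],[-15.8,16.7,0,0,0,0,1],[-18.6,19.6,0,0,0,0,1],[-21.4,22.6,0,0,0,0,1],[-23.8,25.1,0,0,0,0,1],[-25.2,26.6,0,0,0,0,1],[-25.5,26.9,0,0,0,0,1],[-25.5,26.9,0,0,0,0,1],[-25.5,26.9,0,0,0,0,1],[-25.5,26.9,0,0,0,0,1]]]}}

```text
clock: 21.65
tool_pos: [0.4169, 0.2884, 0.0995]
orientation: [180.0, -0.1, -97.1]
force: [0.2, 0.3, -0.3]
opening: 0.0874
gripper_force: 0.0
```

```bash
python3 plan.py .416,.290,.0045,-97; python3 - <<'E'
from plant import *;import cv2,numpy as np
s=snapshot("wrist");cv2.imwrite("pics/w6.png",s["frame"][:,:,::-1])
np.savez("w6.npz",**{k:np.array(v) for k,v in s.items()})
E
```

```text
[0.4169 0.2884 0.0995] [ 1.7997e+02 -7.0000e-02 -9.7080e+01] t 21.6 open 0.0874 F [ 0.2  0.3 -0.3] q [ 57.  12. -30.  -0. -48. -64.]
[-0.15  0.1   9.5 ] [ 0.  -0.1 -0.1] rows 2.3
```

View pics/w6.png

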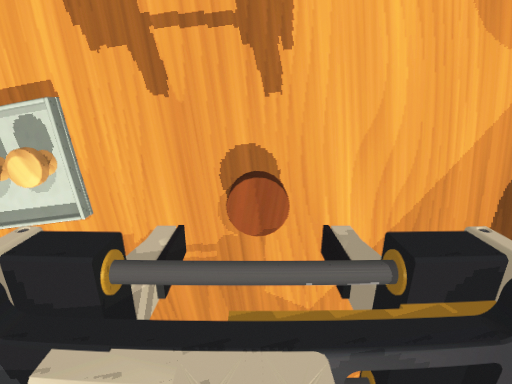

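The disc's top face spans columns 227–289 and is centred near (258,208).

```bash
python3 - <<'E'
from cam import *
s=dict(np.load("w6.npz"));print(plane(ray(s,(258,208)),.026))
E
python3 plan.py .416,.290,.0045,-97
```

```text
[0.41274606 0.29602371 0.026     ]
[0.417  0.2884 0.0996] [ 1.7997e+02 -5.0000e-02 -9.7110e+01] t 21.7 open 0.0875 F [-0.1 -0.1  0.7] q [ 57.  12. -30.  -0. -48. -64.]
[-0.16  0.12  9.51] [ 0.  -0.1 -0.1] rows 2.3
```

Request:
{"fn": "play_rows", "kwargs": {"commands": [[[-0.4,0.3,2,0,0,0,1],[-0.4,0.3,5,0,0,0,1],[-0.4,0.3,7.5,0,0,0,1],[-0.4,0.3,9,0,0,0,1],[-0.4,0.3,9.5,0,0,0,1],[-0.4,0.3,9.5,0,0,0,1],[-0.4,0.3,9.5,0,0,0,0.5],[-0.4,0.3,9.5,0,0,0,0.5],[-0.4,0.3,9.5,0,0,0,0.5],[-0.4,0.3,9.5,0,0,0,0.5],[-0.4,0.3,9.5,0,0,0,0.5],[-0.4,0.3,9.5,0,0,0,0.5],[-0.4,0.3,7,0,0,0,0.5],[-0.4,0.3,3,0,0,0,0.5],[-0.4,0.3,0,0,0,0,0.5],[-0.4,0.3,0,0,0,0,0.5],[-0.4,0.3,0,0,0,0,0.5],[-0.4,0.3,0,0,0,0,0.5]]]}}

```text
clock: 23.2
tool_pos: [0.4138, 0.2935, 0.0999]
orientation: [180.0, 0.0, -97.0]
force: [-1.0, -0.0, -1.3]
opening: 0.0575
gripper_force: 30.0
```

```bash
python3 plan.py .56,.05,.10,-97 .645,-.207,.10,-97 .645,-.207,.0092,-97;  python3 - <<'E'
from cam import *
s=dict(np.load("w5.npz"))
print(plane(ray(s,(232,33)),.016))
E
```

```text
[0.4138 0.2935 0.0999] [ 1.7998e+02  2.0000e-02 -9.7050e+01] t 23.2 open 0.0575 F [-1.  -0.  -1.3] q [ 58.  12. -30.  -0. -48. -65.]
[ 2.237e+01 -1.750e+01 -2.000e-02] [ 0.  0. -0.] rows 6.8
[ 4.683e+01 -2.909e+01 -3.000e-02] [ 0.  0. -0.] rows 6.5
[ 46.84 -29.09   9.05] [ 0.  0. -0.] rows 2.2
[ 0.65106178 -0.1352596   0.016     ]
```

Request:
{"fn": "play_rows", "kwargs": {"commands": [[[1.5,-0.9,0,0,0,0,0.5],[4,-2.5,0,0,0,0,0.5],[7,-4.3,0,0,0,0,0.5],[10,-6.2,0,0,0,0,0.5],[13,-8.1,0,0,0,0,0.5],[16,-9.9,0,0,0,0,0.5],[19,-11.8,0,0,0,0,0.5],[22,-13.7,0,0,0,0,0.5],[25,-15.5,0,0,0,0,0.5],[28,-17.4,0,0,0,0,0.5],[31,-19.3,0,0,0,0,0.5],[34,-21.1,0,0,0,0,0.5],[37,-23,0,0,0,0,0.5],[40,-24.9,0,0,0,0,0.5],[43,-26.7,0,0,0,0,0.5],[45.3,-28.2,0,0,0,0,0.5],[46.6,-29,0,0,0,0,0.5],[46.8,-29.1,0,0,0,0,0.5],[46.8,-29.1,0,0,0,0,0.5],[46.8,-29.1,0,0,0,0,0.5]]]}}

```text
clock: 24.87
tool_pos: [0.6447, -0.2057, 0.0988]
orientation: [179.9, 0.0, -97.0]
force: [-0.6, 0.3, -0.2]
opening: 0.0573
gripper_force: 30.0
```

```bash
python3 plan.py .645,-.207,.0092,-97
```

```text
[ 0.6447 -0.2057  0.0988] [ 1.7987e+02  1.0000e-02 -9.7040e+01] t 24.9 open 0.0573 F [-0.6  0.3 -0.2] q [ -1.  26.  -8.  -0. -56.  -6.]
[ 0.13 -0.06  8.96] [ 0.1  0.  -0. ] rows 2.1
```

Request:
{"fn": "play_rows", "kwargs": {"commands": [[[0.1,0,3,0,0,0,0.5],[0.1,0,6,0,0,0,0.5],[0.1,0,8,0,0,0,0.5],[0.1,0,8.8,0,0,0,0.5],[0.1,0,9,0,0,0,0.5],[0.1,0,9,0,0,0,0.5],[0.1,0,9,0,0,0,0.75],[0.1,0,9,0,0,0,0.75],[0.1,0,9,0,0,0,0.75],[0.1,0,9,0,0,0,0.75],[0.1,0,9,0,0,0,0.75],[0.1,0,6,0,0,0,0.75],[0.1,0,2,0,0,0,0.75],[0.1,0,-3,0,0,0,0.75],[2,3,-5,0,0,0,0.75],[5,6,-5,0,0,0,0.75],[8,9,-5,0,0,0,0.75],[11,12,-5,0,0,0,0.75],[12,13,-5,0,0,0,0.75],[12,13,-5,0,0,0,0.75]]]}}

```text
clock: 26.53
tool_pos: [0.4985, -0.3116, 0.1508]
orientation: [-180.0, 0.0, -97.2]
force: [-0.9, -0.3, -0.2]
opening: 0.0658
gripper_force: 0.0
```

```bash
python3 - <<'E'
from plant import *;import cv2,numpy as np
a=snapshot("top")["frame"][90:280,100:420,::-1];b=snapshot("scene")["frame"][120:330,100:360,::-1]
a=cv2.resize(a,(480,285),interpolation=3);b=cv2.resize(b,(480,388),interpolation=3)
c=cv2.resize(np.vstack([a,b[:315]]),None,fx=1,fy=1);cv2.imwrite("pics/end.png",c);print(c.shape)
E
```

```text
(600, 480, 3)
```

View pics/end.png

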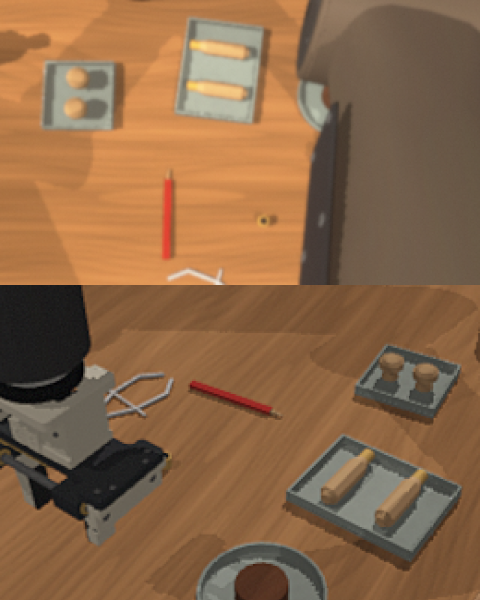

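All pieces appear to be in place and the pencil and ferrule are unmoved. The ferrule ends sit close to the tray's left wall, so I'll zoom in on that and the disc.

```bash
python3 - <<'E'
from plant import *;import cv2,numpy as np
b=snapshot("scene")["frame"][190:325,200:355,::-1]
cv2.imwrite("pics/end2.png",cv2.resize(b,None,fx=4.4,fy=4.4,interpolation=3))
E
```

```text
(no output)
```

View pics/end2.png

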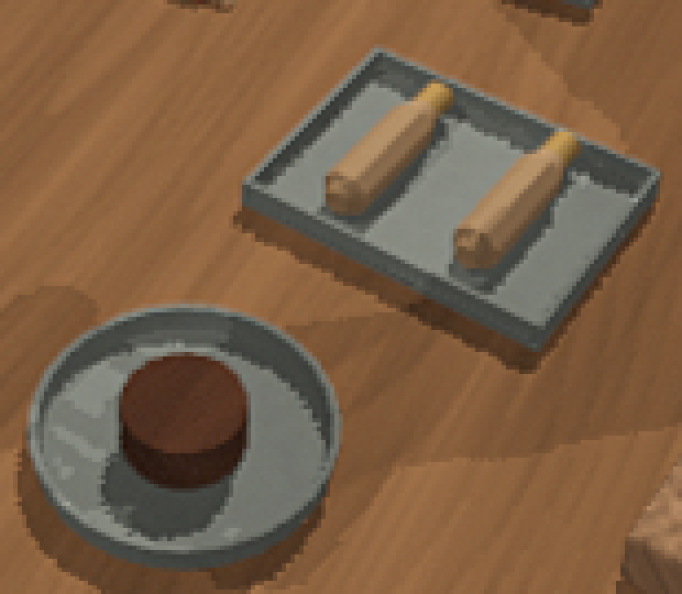

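```bash
python3 - <<'E'
from cam import *
from plant import snapshot
T=snapshot("top");S=snapshot("scene")
c1=lambda p:((p[0]+.5)/1.5-.5+100,(p[1]+.5)/1.5-.5+90)
c2=lambda p:((p[0]+.5)/4.4-.5+200,(p[1]+.5)/4.4-.5+190)
t=-np.radians(7);A=np.array([[np.cos(t),np.sin(t)],[-np.sin(t),np.cos(t)]])
for k,a,b in(("Atip",(190,45),(566,144)),("Abutt",(252,52),(472,248)),("Btip",(187,86),(439,96)),("Bbutt",(250,94),(344,191))):
    ra,rb=ray(T,c1(a)),ray(S,c2(b));x,e=tri(ra,rb)
    f=lambda r:(A@(plane(r,.016)[:2]-[.689,.001])).round(4)
    print(k,x.round(4),round(e,4),"tray top",f(ra),"tray scene",f(rb))
E
```

```text
Atip [0.7314 0.0464 0.0127] 0.0013 tray top [0.0341 0.0491] tray scene [0.0386 0.0481]
Abutt [ 0.7186 -0.0573  0.0239] 0.0038 tray top [ 0.0364 -0.0569] tray scene [ 0.0357 -0.044 ]
Btip [0.6589 0.0503 0.0122] 0.0013 tray top [-0.0381  0.0442] tray scene [-0.0332  0.0426]
Bbutt [ 0.6467 -0.0526  0.0241] 0.0056 tray top [-0.0375 -0.0623] tray scene [-0.036  -0.0466]
```

```bash
python3 -c "
from plant import *;print(close_job())"
```

```text
the job is handed in; nothing more can be done
None
```

I sorted all five pieces into their trays, left the pencil and ferrule where they were, and handed the job in at about 27 s of the 128 s allowed; no verdict was returned.

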